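# Set the terrine press to its mark

## Robot

A 7-joint arm with a two-finger parallel gripper is mounted at the origin on the work surface. World frame = base frame: x ahead of the robot, y to its left, z up, the work surface at z = 0. Lengths are in m, angles in rad, forces in N, time in s.
With the tool pointing down it reaches from about 0.425 to 1.025 m from the base axis. Payload 9.4 kg.
Tool frame: the origin (TCP) lies midway between the tips of the shut fingers; the grasp point (between the pads) lies 19 mm behind it (r.tcp_to_grasp is the distance from the TCP to the grasp point, in m); z points along the fingers, y is the line along which they close (so a half turn about z gives the same grasp; the last joint's range is limited). The gripper opens to 85 mm and grips with 20 to 120 N. Pads are 22 mm wide; open, the fingers measure 114 mm over their backs; the gripper's body (76 mm by 85 mm) begins 54 mm behind the grasp point. The pads swing forward as they close: fully open they stand 13 mm farther back than shut.
Start: joints at [-1.249, 0.599, -0.003, 1.599, 0.002, 0.943, -0.08], TCP at [0.282, 0.668, 0.231] pointing down, gripper open.
Joint ranges: [-2.57, 2.57], [-0.35, 1.97], [-1.29, 1.29], [0.11, 2.56], [-1.05, 4.19], [0.11, 1.86], [-2.63, 2.63]. Speed limits (rad/s): [2.22, 2.22, 3.01, 3.01, 3.14, 3.14, 3.14].

## Interface

Orientations are given as a rotation vector (axis times angle).
In Python, from rig import r gives the robot as it stands.
- The arm moves only by the tool step_arm, never from a script. Its arguments are lists of equal length, an entry for each row: "delta_pos": the shift along the tool's x, y, z each as a share of 0.04 m, from -1 to 1, a list of three; "delta_rot": the turn, a rotation vector about the tool's x, y, z each as a share of 4 degrees, from -1 to 1, a list of three; "hand": the finger opening in mm, from 0 to 85.4. A call has 1 to 8 rows; each row shifts and turns the commanded pose from where the row before left it, along the tool's axes as they then stand; what a row does not reach is not made up. A row lasts 1/10 s, in which the tool goes at most 50 mm and 8.59 degrees, less where a joint would pass 70% of its speed; a pose out of reach is approached as far as the arm can. A call with a number of a shift or a turn outside -1 to 1 is refused whole. A call with a gripper value outside its range is refused whole. The fingers move at their own pace and stop on an object; "newtons" is the grip in N (left out, the last holds). Time passes only in rows, so rows that do not move let the fingers close. It gives the time, the measured TCP pose, the force, the opening and the grip force at its end, in the units of the state.
- r.sense(): the state, without advancing time (a new reading comes with each control period).
- r.get_image(name): name is "side" or "top" or "wrist"; returns a dict with "frame" (400x640x3 uint8, red, green, blue), "intrinsics" (3x3 intrinsics, pixels), "rvec" (rotation vector, rad) and "tvec" (3), from world to camera coordinates, as OpenCV has them; the wrist camera has in their place "hand_eye" (4x4, takes a point from camera to tool coordinates, whose origin is the TCP and whose axes are the flange's). Camera axes: x right, y down, z forward; pixel columns grow to the right and rows downward; lengths in m; the calibration is good to about 2 mm. A picture is of the moment at which its call begins: read the wrist's pose just before it. There is no depth.
- r.hand_in(): hands the job in; it is judged then, once.
The state is a dict: "t": time; "q": joint angles; "qd": joint speeds; "joint_torque": joint torques, N m; "eef_pos": TCP position; "tool_rot": TCP orientation; "ft_force": force on the tool from outside, world axes, zero at the start; "wrist_torque": the same for the moment, N m; "opening": opening from 0.0 (shut) to 1.0 (fully open); "gripper_force": force on a finger pad.
Only numpy, scipy, OpenCV 4.12 (cv2) and the standard library are available. Lean on these libraries where they do the work, as an engineer would, in place of code of your own. Each camera call takes 0.05 s, during which the arm holds its last target. There are 200 camera calls.

## Task

Push the red terrine mould along its guides until it is fully home and seat it for a moment against the rubber buffer of the back stop with a push of about 15 N, never more than 25 N. Then turn the black knob on top of the press clockwise, taking a new grip as often as needed, until the red gauge needle points at the green marker, without running past it. Let go and leave the mould pressed like that, and leave everything else on the table alone.

Things in the scene. Friction and masses are not known exactly. Their poses are not given: they have to be found in the camera images.
- home (a point): The press: on its vertical plunger axis, on top of a white sprung tray (337 x 107 mm, top 34 mm over the table, reaching 200 mm to -x; it sinks up to 14 mm under load). x: way the mould is pushed in; z up. Two guides 91 mm apart, 15 mm above the tray. Fixed steel crossbar along y on two posts: 50 mm deep, underside 174, top 188 mm over the table.
- mould_center (a point): Red terrine mould, 180 (x) x 85 (y) x 64 mm high, 0.5 to 1 kg, a wooden board in its mouth standing 12 mm above the rim. Loose on the tray between the guides, 27 to 107 mm short of the buffer. Point: middle of its body, 32 mm above its underside. Its x axis points to the buffer. Fully home: its far end bears on the buffer. Sliding takes 2 to 8 N; never push it with more than 25 N.
- mould_front (a point): Middle of the mould's near end face, where it can be pushed: 90 mm from its centre towards -x, 32 mm above its underside.
- knob_grip (a point): Black knob on top of the press, on the plunger axis: upright bar 48 (x) x 14 (y) x 36 mm high with a white line on top, on a 40 mm round skirt. Point: on the turning axis, 14 mm below the bar's top, 230 mm over the table. Clockwise from above presses; up to 0.3 N m; it keeps its height, stays where left. 1 rad lowers the plunger 5 mm; it first travels 2 to 8 mm free (unknown), needle still.
- pivot (a point): Pivot of needle and marker, 105 mm from the plunger axis along home's +y, on the flat dial (150 x 94 mm, 91 to 185 mm along +y, top 194 mm over the table) that is fixed on the crossbar.
- needle_tip (a point): Point on the red gauge needle, 60 mm from the pivot; x axis outward along the needle. It shows how far the sprung tray is pressed down, moving clockwise from above: 0.1 rad for each mm, so about 0.5 rad for each rad of the knob, once the plunger bears on the board. Under a clear cover: cannot be touched.
- marker_tip (a point): Inner end of the green marker, 60 mm from the pivot; the needle point comes here when on the mark. x axis outward, z up: a needle short of the mark lies on its +y side, one past it on its -y side. The marker stands 0.7 to 1.1 rad clockwise of the needle's rest position; it is not to be moved.
- onion1: A brown onion 72 mm across; leave alone; origin under it.
- onion2: A brown onion 68 mm across; leave alone; origin under it.
- tub: A white lidded tub 166 x 116 x 90 mm with green tape; leave alone; origin under it.
- tape: A roll of green tape, 90 mm across, 24 mm high; leave alone; origin under it.
- oil: An amber oil bottle, 64 mm across, 220 mm high; leave alone; origin under it.
- spat: A spatula 250 mm long lying flat; leave alone; origin at its middle.
- deli: A clear cup 90 mm across, 90 mm high; leave alone; origin under it.
- backstop: The tray's back stop: a fixed aluminium bracket 10 x 107 x 30 mm (origin under its near face, 125 mm from home along +x) carrying an adjustable black rubber buffer, 12 x 70 x 24 mm. The buffer's face is 23 to 63 mm before the bracket, set differently each day and not measured: feel for it. It yields 1 mm per 8 N. Seated: 4 N or more on it for 0.15 s; a 15 N push gives that.
Mind the look-alikes: they are no part of the job. Leave any blue look-alike of the part that bears mould_center alone.

How it is judged:
By the outcome, as a careful person would: the job done as asked, in the order asked, and still so for the second after the job is handed in, with the robot touching nothing.
It also fails if it takes over 69 s, if anything falls off the work surface, if the arm or the gripper's body presses on something with over 40 N, if the wrist force passes 120 N, or if a joint passes its speed limit or range.

## Working session

There is one attempt and no reset: what is moved stays moved. The work goes in short steps, Python scripts to look and compute and a tool call to move; the robot and the scene stay as the last step left them, time stands still between calls to the robot, and variables do not carry over. Pictures are saved under pics/ and viewed, at most 10 in all, crops included, and the job is handed in when it is done.

Besides the shell and the picture viewer there is one more tool, called after "Request:" by a JSON object that holds its "name" and its "arguments". step_arm: Moves the arm, as the interface text tells. Its arguments: {"type":"object","properties":{"delta_pos":{"type":"array"},"delta_rot":{"type":"array"},"hand":{"type":"array"},"newtons":{"type":"number"}},"required":["delta_pos","delta_rot","hand"]}

```bash
ls; mkdir -p pics; python3 - <<'E'
from rig import r
import cv2,numpy as np
s=r.sense();print({k:np.round(v,3) for k,v in s.items()})
for n in("top","side"):
    d=r.get_image(n);cv2.imwrite(f"pics/{n}0.png",cv2.cvtColor(d["frame"],cv2.COLOR_RGB2BGR));print(n,d["intrinsics"],d["rvec"],d["tvec"])
d=r.get_image("wrist");print(d["hand_eye"])
E
```

```text
pics
{'t': np.float64(0.0), 'q': array([-1.249,  0.6  , -0.003,  1.6  ,  0.002,  0.943, -0.08 ]), 'qd': array([ 0.001, -0.002,  0.   ,  0.001,  0.001,  0.002, -0.001]), 'joint_torque': array([ 2.0000e-03, -7.7645e+01,  1.5650e+00, -2.5804e+01,  1.2000e-02,
        9.0000e-03, -0.0000e+00]), 'eef_pos': array([0.281, 0.668, 0.23 ]), 'tool_rot': array([-6.220e-01, -3.079e+00,  2.000e-03]), 'ft_force': array([-0.39 ,  1.415, -0.284]), 'wrist_torque': array([-0.006,  0.015,  0.037]), 'gripper_force': np.float64(0.0), 'opening': np.float64(0.997)}
top [[434.50739681   0.         325.6665257 ]
 [  0.         434.50739681 196.43081619]
 [  0.           0.           1.        ]] [ 2.12967257 -2.10933526  0.17911053] [0.02925053 0.57314835 1.46845719]
side [[435.00627516   0.         318.86185168]
 [  0.         435.00627516 199.77800993]
 [  0.           0.           1.        ]] [ 2.03368235 -0.78480558  0.44907641] [-0.38849195  0.3190208   1.12958195]
[[-6.13152379e-04 -9.64375801e-01 -2.64535327e-01  6.75082830e-02]
 [ 9.99999790e-01 -6.46275120e-04  3.81795369e-05  1.15573301e-03]
 [-2.07782022e-04 -2.64535248e-01  9.64375995e-01 -1.41687576e-01]
 [ 0.00000000e+00  0.00000000e+00  0.00000000e+00  1.00000000e+00]]
```

View pics/top0.png

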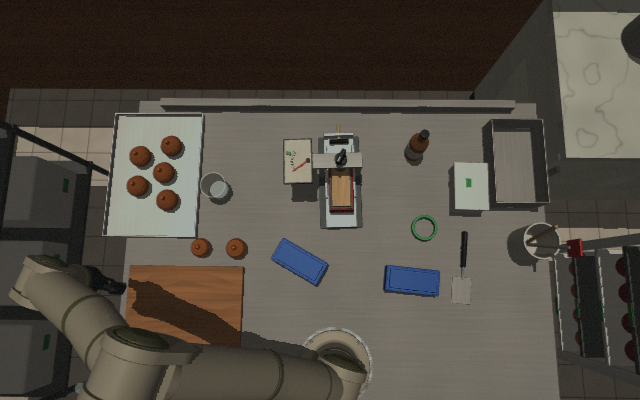

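View pics/side0.png

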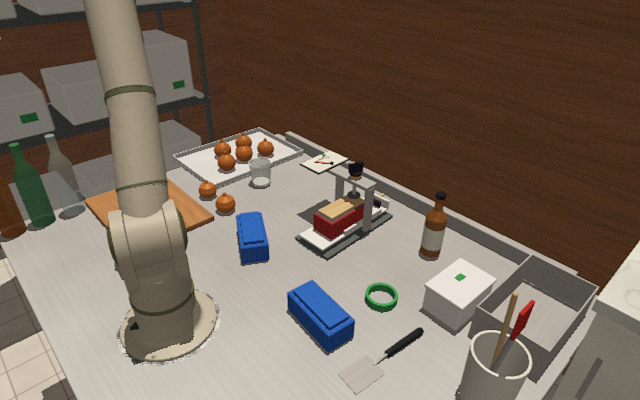

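The top view shows the press near (341,158), its dial at left around (298,160), and the mould at (341,190). The blue look-alikes are at (300,262) and (412,280). I'll enlarge the press region.

```bash
python3 - <<'E'
import cv2
a=cv2.imread("pics/top0.png")[120:235,275:375];cv2.imwrite("pics/c1.png",cv2.resize(a,None,fx=5,fy=5,interpolation=cv2.INTER_CUBIC))
E
cat > h.py <<'E'
import numpy as np,cv2
from rig import r
from scipy.spatial.transform import Rotation as R
def cam(d,s=None):
    """camera->world R, origin"""
    if "hand_eye" in d:
        T=np.eye(4);T[:3,:3]=R.from_rotvec(s["tool_rot"]).as_matrix();T[:3,3]=s["eef_pos"]
        T=T@d["hand_eye"];return T[:3,:3],T[:3,3]
    M=R.from_rotvec(d["rvec"]).as_matrix();return M.T,-M.T@d["tvec"]
def px2w(d,uv,z,s=None):
    M,o=cam(d,s);v=M@np.linalg.inv(d["intrinsics"])@np.array([*uv,1.]);return o+v*(z-o[2])/v[2]
def w2px(d,p,s=None):
    M,o=cam(d,s);c=d["intrinsics"]@(M.T@(np.array(p)-o));return c[:2]/c[2]
E
```

```text
(no output)
```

View pics/c1.png

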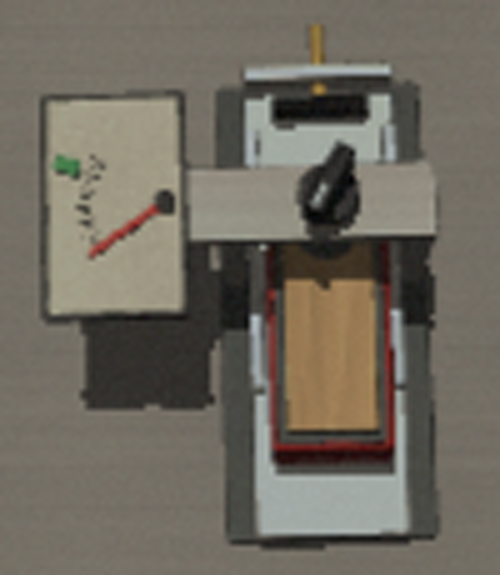

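The enlarged crop shows the pivot at (165,202), the needle tip at (90,255), and the green marker near (68,165). The knob is at (330,190), the mould's near rim at about y=450, and the tray's near edge at about y=535.

```bash
python3 - <<'E'
from h import *
d=r.get_image("top")
P=lambda u,v,z:px2w(d,(275+u/5-.4,120+v/5-.4),z)
for n,a in dict(pivot=(165,202,.196),ntip=(90,255,.196),mark=(76,170,.196),dTL=(44,97,.194),dTR=(183,92,.194),dBR=(187,318,.194),dBL=(48,320,.194),knob=(330,195,.22),barfar=(342,150,.244),tray_nl=(258,535,.034),tray_nr=(410,533,.034),brk_l=(247,72,.03),brk_r=(388,70,.03),cb_nr=(434,240,.188),cb_fr=(432,168,.188),rim_nl=(275,450,.098),rim_nr=(392,445,.098),board_l=(287,432,.11),board_r=(380,430,.11)).items(): print(n,np.round(P(*a),3))
E
```

```text
pivot [0.665 0.092 0.196]
ntip [0.63  0.139 0.196]
mark [0.686 0.15  0.196]
dTL [0.736 0.172 0.194]
dTR [0.74  0.082 0.194]
dBR [0.589 0.077 0.194]
dBL [0.587 0.165 0.194]
knob [ 0.664 -0.014  0.22 ]
barfar [ 0.686 -0.02   0.244]
tray_nl [0.469 0.032 0.034]
tray_nr [ 0.471 -0.074  0.034]
brk_l [0.809 0.044 0.03 ]
brk_r [ 0.811 -0.059  0.03 ]
cb_nr [ 0.643 -0.081  0.188]
cb_fr [ 0.691 -0.08   0.188]
rim_nl [0.519 0.02  0.098]
rim_nr [ 0.523 -0.059  0.098]
board_l [0.53  0.012 0.11 ]
board_r [ 0.532 -0.05   0.11 ]
```

Request:
{"name": "step_arm", "arguments": {"delta_pos": [[-0.6, -0.75, 0], [-0.55, -0.8, 0], [-0.5, -0.85, 0], [-0.45, -0.87, 0], [-0.4, -0.9, 0], [-0.35, -0.9, 0], [-0.3, -0.9, 0], [-0.25, -0.9, 0]], "delta_rot": [[0, 0, -0.78], [0, 0, -0.78], [0, 0, -0.78], [0, 0, -0.78], [0, 0, -0.78], [0, 0, -0.78], [0, 0, -0.78], [0, 0, -0.78]], "hand": [0, 0, 0, 0, 0, 0, 0, 0], "newtons": 60}}

```text
t: 1.0
eef_pos: [0.3583, 0.3669, 0.2313]
tool_rot: [-0.061, 3.141, -0.0]
ft_force: [0.6, -0.8, -0.0]
opening: 0.003
gripper_force: 0.0
```

```bash
cat >> h.py <<'E'
def go(p,yaw=None):
    """print the tool-frame shift (units of 40 mm) and turn (units of 4 deg) to world point p, tool-x heading yaw (deg), tool down"""
    s=r.sense();M=R.from_rotvec(s["tool_rot"]);print("t %.2f"%s["t"],"pos",np.round(s["eef_pos"],4),"F",np.round(s["ft_force"],1),"q7 %.2f"%s["q"][6],"open",round(float(s["opening"]),3),"grip",round(float(s["gripper_force"]),1))
    x=M.as_matrix()[:,0];h=np.degrees(np.arctan2(x[1],x[0]));print("heading %.2f"%h,"toolz",np.round(M.as_matrix()[:,2],4))
    print("shift",np.round(M.inv().apply(np.array(p)-s["eef_pos"])/.04,2))
    if yaw is not None:
        c,n=np.cos(np.radians(yaw)),np.sin(np.radians(yaw))
        T=R.from_matrix(np.array([[c,n,0],[n,-c,0],[0,0,-1.]]));print("turn",np.round(np.degrees((M.inv()*T).as_rotvec())/4,2))
E
python3 -c "
from h import *
go([.46,-.021,.23],182.3)"
```

```text
t 1.00 pos [0.3583 0.3669 0.2313] F [ 0.6 -0.8 -0. ] q7 0.63 open 0.003 grip 0.0
heading -177.76 toolz [ 2.e-04 -0.e+00 -1.e+00]
shift [-2.16 -9.79  0.03]
turn [-0.    0.   -0.02]
```

Request:
{"name": "step_arm", "arguments": {"delta_pos": [[-0.27, -0.95, 0], [-0.27, -0.95, 0], [-0.27, -0.95, 0], [-0.27, -0.95, 0], [-0.27, -0.95, 0], [-0.27, -0.95, 0], [-0.27, -0.95, 0], [-0.27, -0.95, 0]], "delta_rot": [[0, 0, 0], [0, 0, 0], [0, 0, 0], [0, 0, 0], [0, 0, 0], [0, 0, 0], [0, 0, 0], [0, 0, 0]], "hand": [0, 0, 0, 0, 0, 0, 0, 0]}}

```text
t: 1.8
eef_pos: [0.4559, 0.0664, 0.2314]
tool_rot: [-0.058, 3.141, 0.0]
ft_force: [0.2, 0.2, 0.0]
opening: -0.0
gripper_force: 0.0
```

Request:
{"name": "step_arm", "arguments": {"delta_pos": [[0, -0.8, 0], [0, -0.7, 0], [0, -0.4, 0], [0, -0.2, 0], [0, -0.1, 0], [0, 0, 0], [0, 0, 0]], "delta_rot": [[0, 0, 0], [0, 0, 0], [0, 0, 0], [0, 0, 0], [0, 0, 0], [0, 0, 0], [0, 0, 0]], "hand": [0, 0, 0, 0, 0, 0, 0]}}

```text
t: 2.5
eef_pos: [0.459, -0.019, 0.2313]
tool_rot: [-0.06, 3.141, 0.0]
ft_force: [0.0, 0.1, 0.1]
opening: 0.002
gripper_force: 0.0
```

```bash
python3 -c "
from h import *
go([.47,-.021,.23],182.3)
s=r.sense();d=r.get_image('wrist');cv2.imwrite('pics/w1.png',d['frame'][...,::-1])
print([w2px(d,p,s).round() for p in ([.669,-.013,.244],[.521,-.02,.098],[.47,-.021,.034])])
"
```

```text
t 2.50 pos [ 0.459  -0.019   0.2313] F [0.  0.1 0.1] q7 1.51 open 0.002 grip 0.0
heading -177.81 toolz [ 2.e-04  3.e-04 -1.e+00]
shift [-0.27 -0.06  0.03]
turn [ 0.    0.   -0.03]
[array([314., 598.]), array([314., 259.]), array([315., 187.])]
```

View pics/w1.png

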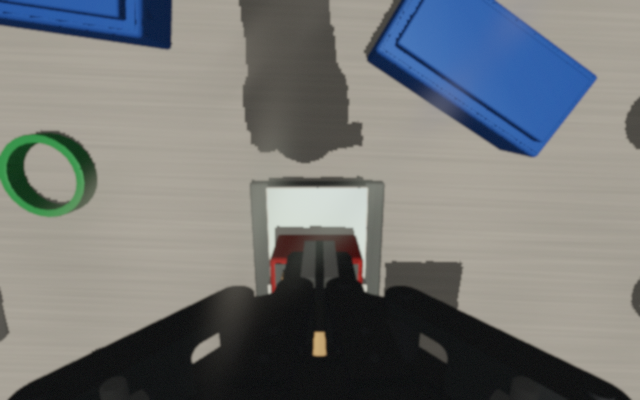

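The wrist view shows the tray's near edge at row 183 and the mould's front rim at about row 260, columns 272–360. That agrees with the top camera, so I'm going down in front of the mould.

Request:
{"name": "step_arm", "arguments": {"delta_pos": [[-0.2, 0, 0.6], [0, -0.05, 0.9], [0, 0, 0.9], [0, 0, 0.9], [0, 0, 0.6], [0, 0, 0.33], [0, 0, 0], [0, 0, 0]], "delta_rot": [[0, 0, 0], [0, 0, 0], [0, 0, 0], [0, 0, 0], [0, 0, 0], [0, 0, 0], [0, 0, 0], [0, 0, 0]], "hand": [0, 0, 0, 0, 0, 0, 0, 0]}}

```text
t: 3.35
eef_pos: [0.467, -0.0211, 0.0622]
tool_rot: [0.059, -3.141, -0.0]
ft_force: [-0.3, -0.2, -0.7]
opening: -0.002
gripper_force: 0.0
```

Request:
{"name": "step_arm", "arguments": {"delta_pos": [[-0.3, 0, 0], [-0.25, 0, 0], [-0.15, 0, 0], [-0.1, 0, 0], [-0.1, 0, 0], [0, 0, 0]], "delta_rot": [[0, 0, 0], [0, 0, 0], [0, 0, 0], [0, 0, 0], [0, 0, 0], [0, 0, 0]], "hand": [0, 0, 0, 0, 0, 0]}}

```text
t: 3.95
eef_pos: [0.5035, -0.0204, 0.0622]
tool_rot: [-0.058, 3.14, 0.0]
ft_force: [-0.3, -0.1, -0.6]
opening: -0.001
gripper_force: 0.0
```

Request:
{"name": "step_arm", "arguments": {"delta_pos": [[-0.1, 0, 0], [-0.1, 0, 0], [-0.1, 0, 0], [-0.1, 0, 0], [-0.1, 0, 0], [0, 0, 0]], "delta_rot": [[0, 0, 0], [0, 0, 0], [0, 0, 0], [0, 0, 0], [0, 0, 0], [0, 0, 0]], "hand": [0, 0, 0, 0, 0, 0]}}

```text
t: 4.55
eef_pos: [0.5211, -0.0199, 0.0618]
tool_rot: [0.058, -3.137, 0.001]
ft_force: [-4.8, -0.9, 4.0]
opening: 0.0
gripper_force: 2.5
```

Request:
{"name": "step_arm", "arguments": {"delta_pos": [[-0.08, 0, 0], [-0.08, 0, 0], [-0.08, 0, 0], [-0.08, 0, 0], [-0.06, 0, 0]], "delta_rot": [[0, 0, 0], [0, 0, 0], [0, 0, 0], [0, 0, 0], [0, 0, 0]], "hand": [0, 0, 0, 0, 0]}}

```text
t: 5.05
eef_pos: [0.5354, -0.0194, 0.0616]
tool_rot: [0.058, -3.136, 0.001]
ft_force: [-7.1, 1.2, 2.3]
opening: 0.002
gripper_force: 3.6
```

Request:
{"name": "step_arm", "arguments": {"delta_pos": [[-0.06, 0, 0], [-0.06, 0, 0], [-0.06, 0, 0]], "delta_rot": [[0, 0, 0], [0, 0, 0], [0, 0, 0]], "hand": [0, 0, 0]}}

```text
t: 5.35
eef_pos: [0.5425, -0.0191, 0.0616]
tool_rot: [0.058, -3.135, 0.001]
ft_force: [-8.0, -0.6, 2.8]
opening: 0.001
gripper_force: 3.6
```

Request:
{"name": "step_arm", "arguments": {"delta_pos": [[-0.06, 0, 0], [-0.06, 0, 0], [-0.06, 0, 0]], "delta_rot": [[0, 0, 0], [0, 0, 0], [0, 0, 0]], "hand": [0, 0, 0]}}

```text
t: 5.65
eef_pos: [0.5497, -0.0188, 0.0616]
tool_rot: [0.058, -3.135, 0.001]
ft_force: [-7.6, -0.4, 2.9]
opening: 0.002
gripper_force: 3.6
```

Request:
{"name": "step_arm", "arguments": {"delta_pos": [[-0.06, 0, 0], [-0.06, 0, 0]], "delta_rot": [[0, 0, 0], [0, 0, 0]], "hand": [0, 0]}}

```text
t: 5.85
eef_pos: [0.5545, -0.0187, 0.0616]
tool_rot: [0.058, -3.135, 0.001]
ft_force: [-7.1, -0.3, 3.3]
opening: 0.002
gripper_force: 3.6
```

Request:
{"name": "step_arm", "arguments": {"delta_pos": [[-0.06, 0, 0], [-0.06, 0, 0]], "delta_rot": [[0, 0, 0], [0, 0, 0]], "hand": [0, 0]}}

```text
t: 6.05
eef_pos: [0.5593, -0.0185, 0.0616]
tool_rot: [0.058, -3.135, 0.001]
ft_force: [-7.1, -0.4, 2.1]
opening: 0.006
gripper_force: 3.6
```

Request:
{"name": "step_arm", "arguments": {"delta_pos": [[-0.06, 0, 0], [-0.06, 0, 0]], "delta_rot": [[0, 0, 0], [0, 0, 0]], "hand": [0, 0]}}

```text
t: 6.25
eef_pos: [0.5641, -0.0183, 0.0616]
tool_rot: [0.058, -3.135, 0.001]
ft_force: [-8.7, -0.7, 2.1]
opening: -0.002
gripper_force: 3.6
```

Request:
{"name": "step_arm", "arguments": {"delta_pos": [[-0.06, 0, 0]], "delta_rot": [[0, 0, 0]], "hand": [0]}}

```text
t: 6.35
eef_pos: [0.5665, -0.0182, 0.0616]
tool_rot: [0.058, -3.135, 0.001]
ft_force: [-7.8, -0.2, 2.2]
opening: -0.0
gripper_force: 3.6
```

Request:
{"name": "step_arm", "arguments": {"delta_pos": [[-0.06, 0, 0]], "delta_rot": [[0, 0, 0]], "hand": [0]}}

```text
t: 6.45
eef_pos: [0.5689, -0.0181, 0.0616]
tool_rot: [0.058, -3.136, 0.001]
ft_force: [-6.9, 0.1, 3.1]
opening: -0.001
gripper_force: 3.6
```

Request:
{"name": "step_arm", "arguments": {"delta_pos": [[-0.04, 0, 0]], "delta_rot": [[0, 0, 0]], "hand": [0]}}

```text
t: 6.55
eef_pos: [0.5706, -0.0181, 0.0616]
tool_rot: [0.058, -3.136, 0.001]
ft_force: [-7.7, -0.6, 4.3]
opening: -0.002
gripper_force: 3.6
```

Request:
{"name": "step_arm", "arguments": {"delta_pos": [[-0.04, 0, 0], [-0.04, 0, 0]], "delta_rot": [[0, 0, 0], [0, 0, 0]], "hand": [0, 0]}}

```text
t: 6.75
eef_pos: [0.5737, -0.018, 0.0616]
tool_rot: [0.058, -3.135, 0.001]
ft_force: [-7.0, -0.5, 3.1]
opening: 0.001
gripper_force: 3.6
```

Request:
{"name": "step_arm", "arguments": {"delta_pos": [[-0.04, 0, 0], [-0.04, 0, 0]], "delta_rot": [[0, 0, 0], [0, 0, 0]], "hand": [0, 0]}}

```text
t: 6.95
eef_pos: [0.5769, -0.0178, 0.0616]
tool_rot: [0.058, -3.135, 0.001]
ft_force: [-7.2, 0.5, 2.8]
opening: 0.001
gripper_force: 3.6
```

Request:
{"name": "step_arm", "arguments": {"delta_pos": [[-0.04, 0, 0], [-0.04, 0, 0]], "delta_rot": [[0, 0, 0], [0, 0, 0]], "hand": [0, 0]}}

```text
t: 7.15
eef_pos: [0.5801, -0.0177, 0.0616]
tool_rot: [0.058, -3.135, 0.001]
ft_force: [-7.8, -0.1, 3.6]
opening: -0.001
gripper_force: 3.7
```

Request:
{"name": "step_arm", "arguments": {"delta_pos": [[-0.04, 0, 0], [-0.04, 0, 0]], "delta_rot": [[0, 0, 0], [0, 0, 0]], "hand": [0, 0]}}

```text
t: 7.35
eef_pos: [0.5816, -0.0178, 0.0612]
tool_rot: [0.057, -3.132, 0.001]
ft_force: [-12.8, 0.3, 3.2]
opening: -0.001
gripper_force: 6.5
```

Request:
{"name": "step_arm", "arguments": {"delta_pos": [[-0.02, 0, 0]], "delta_rot": [[0, 0, 0]], "hand": [0]}}

```text
t: 7.45
eef_pos: [0.5816, -0.0178, 0.061]
tool_rot: [0.057, -3.131, 0.001]
ft_force: [-14.4, -0.4, 3.4]
opening: -0.004
gripper_force: 7.0
```

Request:
{"name": "step_arm", "arguments": {"delta_pos": [[-0.03, 0, 0], [0, 0, 0], [0, 0, 0], [0, 0, 0]], "delta_rot": [[0, 0, 0], [0, 0, 0], [0, 0, 0], [0, 0, 0]], "hand": [0, 0, 0, 0]}}

```text
t: 7.85
eef_pos: [0.5821, -0.0178, 0.0609]
tool_rot: [0.057, -3.13, 0.001]
ft_force: [-14.1, -2.5, 3.7]
opening: 0.0
gripper_force: 7.2
```

Request:
{"name": "step_arm", "arguments": {"delta_pos": [[-0.025, 0, 0], [0, 0, 0], [0, 0, 0], [0, 0, 0]], "delta_rot": [[0, 0, 0], [0, 0, 0], [0, 0, 0], [0, 0, 0]], "hand": [0, 0, 0, 0]}}

```text
t: 8.25
eef_pos: [0.5822, -0.0179, 0.0607]
tool_rot: [0.057, -3.128, 0.001]
ft_force: [-16.3, -1.2, 4.3]
opening: 0.005
gripper_force: 8.1
```

Seated at about 16 N. Now I'll back off, go up, and measure the knob and dial.

Request:
{"name": "step_arm", "arguments": {"delta_pos": [[0.2, 0, 0], [0.5, 0, 0], [0.6, 0, 0], [0.2, 0, -0.5], [0, 0, -0.9], [0, 0, -1], [0, 0, -1], [0, 0, -1]], "delta_rot": [[0, 0, 0], [0, 0, 0], [0, 0, 0], [0, 0, 0], [0, 0, 0], [0, 0, 0], [0, 0, 0], [0, 0, 0]], "hand": [0, 0, 0, 0, 0, 0, 40, 40]}}

```text
t: 9.05
eef_pos: [0.5292, -0.0194, 0.24]
tool_rot: [-0.058, 3.14, 0.0]
ft_force: [1.4, -0.3, -0.2]
opening: 0.333
gripper_force: 0.0
```

Request:
{"name": "step_arm", "arguments": {"delta_pos": [[0, 0, -1], [0, 0, -0.3], [0, 0, 0], [0, 0, 0]], "delta_rot": [[0, 0, 0], [0, 0, 0], [0, 0, 0], [0, 0, 0]], "hand": [40, 40, 40, 40]}}

```text
t: 9.45
eef_pos: [0.5286, -0.0194, 0.2891]
tool_rot: [0.058, -3.14, 0.0]
ft_force: [-0.8, 0.1, -0.4]
opening: 0.464
gripper_force: 0.0
```

```bash
python3 -c "
from h import *
go([.669,-.013,.29],160)
d=r.get_image('top');cv2.imwrite('pics/top1.png',d['frame'][...,::-1])
a=d['frame'][120:225,275:375,::-1];cv2.imwrite('pics/c2.png',cv2.resize(a,None,fx=5.6,fy=5.6,interpolation=cv2.INTER_CUBIC))
"
```

```text
t 9.45 pos [ 0.5286 -0.0194  0.2891] F [-0.8  0.1 -0.4] q7 1.52 open 0.464 grip 0.0
heading -177.88 toolz [-8.e-04 -1.e-04 -1.e+00]
shift [-3.51  0.03 -0.02]
turn [-0.   -0.01  5.53]
```

View pics/c2.png

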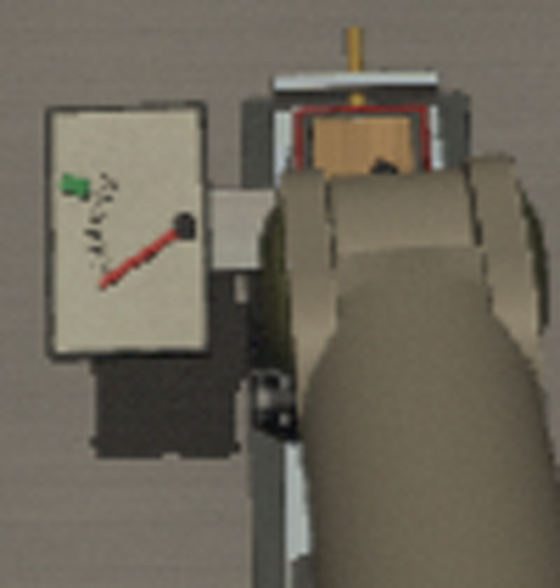

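The red rim now reaches the back, so the mould is home. The dial stays visible at left, with the pivot at (184,226), the needle tip at (103,286) and the marker at (75,185). Next I'll pass over the knob for a close look.

Request:
{"name": "step_arm", "arguments": {"delta_pos": [[-0.6, 0, 0], [-0.9, 0, 0], [-1, 0, 0], [-0.9, 0, 0], [-0.5, 0, 0], [-0.2, 0, 0], [0, 0, 0], [0, 0, 0]], "delta_rot": [[0, 0, 0], [0, 0, 0], [0, 0, 0], [0, 0, 0], [0, 0, 0], [0, 0, 0], [0, 0, 0], [0, 0, 0]], "hand": [40, 40, 40, 40, 40, 40, 40, 40]}}

```text
t: 10.3
eef_pos: [0.6917, -0.0135, 0.2891]
tool_rot: [0.058, -3.139, 0.0]
ft_force: [0.0, -0.7, -0.4]
opening: 0.464
gripper_force: 0.0
```

```bash
python3 -c "
from h import *
go([.668,-.0135,.29],160)
s=r.sense();d=r.get_image('wrist');cv2.imwrite('pics/w2.png',d['frame'][...,::-1])
print(w2px(d,[.668,-.0135,.244],s))
"
```

```text
t 10.30 pos [ 0.6917 -0.0135  0.2891] F [ 0.  -0.7 -0.4] q7 1.54 open 0.464 grip 0.0
heading -177.89 toolz [-2.2e-03 -2.0e-04 -1.0e+00]
shift [ 0.59  0.02 -0.02]
turn [-0.01 -0.03  5.53]
[318.33304241 187.62212514]
```

View pics/w2.png

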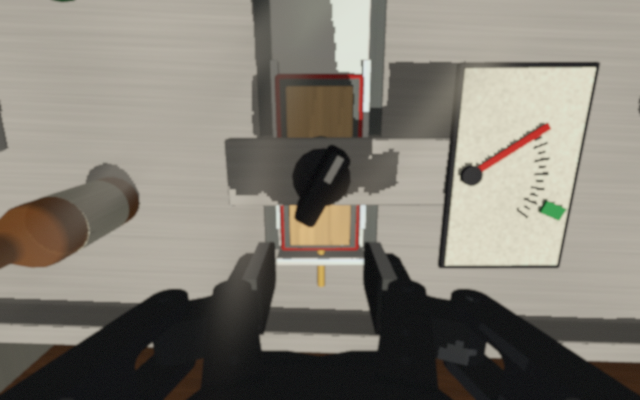

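The wrist view shows the bar's ends near (341,152) and (305,222). The pivot is at (470,175), the needle tip at (548,127), and the marker's inner end at about (541,205).

```bash
python3 - <<'E'
from h import *
s=r.sense();d=r.get_image('wrist')
P=lambda u,v,z:px2w(d,(u,v),z,s)
a,b=P(341,151,.244),P(304,221,.244);print(a,b,(a+b)/2,np.linalg.norm(a-b),np.degrees(np.arctan2(*(b-a)[1::-1])))
p=P(470,175,.196)
for n,u in dict(needle=(548,127),mark=(541,205),markc=(552,210)).items():
    v=P(*u,.196)-p;print(n,np.linalg.norm(v),np.degrees(np.arctan2(v[1],v[0])))
print(p, P(321,178,.21))
# colour segmentation of the dial
f=d['frame'].astype(int);R_,G,B=f[...,0],f[...,1],f[...,2]
roi=np.zeros(f.shape[:2],bool);roi[66:262,452:590]=1
for n,m in dict(red=(R_>G+60)&(R_>B+60),green=(G>R_+40)&(G>B+20)).items():
    v,u=np.nonzero(m&roi);q=np.array([P(i,j,.196)for i,j in zip(u,v)])-p;rad=np.linalg.norm(q[:,:2],axis=1);th=np.degrees(np.arctan2(q[:,1],q[:,0]))
    print(n,len(u),rad.min(),rad.max(),np.median(th[rad>.03]),(u.mean(),v.mean()))
E
```

```text
[ 0.64686415 -0.00169331  0.244     ] [ 0.68849968 -0.0212032   0.244     ] [ 0.66768192 -0.01144826  0.244     ] 0.04597991921447617 -25.107210641413808
needle 0.05961733341961907 126.06204207226631
mark 0.05862481815886904 69.86414945204038
markc 0.0681126778426449 69.67061026347956
[0.66612627 0.09409295 0.196     ] [ 0.6693047  -0.01174623  0.21      ]
red 575 0.00755703202559956 0.06018588008831678 127.25502215007592 (np.float64(513.8417391304348), np.float64(146.6591304347826))
green 270 0.05965437250227956 0.0760078249110534 69.82948429432855 (np.float64(551.7666666666667), np.float64(209.5888888888889))
```

Request:
{"name": "step_arm", "arguments": {"delta_pos": [[0.2, 0.02, 0], [0.2, 0.03, 0], [0.19, 0, 0], [0, 0, 0], [0, 0, 0], [0, 0, 0], [0, 0, 0], [0, 0, 0]], "delta_rot": [[0, 0, 0], [0, 0, 0], [0, 0, 0.8], [0, 0, 1], [0, 0, 1], [0, 0, 1], [0, 0, 1], [0, 0, 1]], "hand": [40, 40, 40, 40, 40, 40, 40, 40]}}

```text
t: 11.2
eef_pos: [0.6684, -0.0122, 0.2906]
tool_rot: [0.579, 3.087, 0.0]
ft_force: [-0.7, -0.1, 0.2]
opening: 0.47
gripper_force: 0.0
```

Request:
{"name": "step_arm", "arguments": {"delta_pos": [[0, 0, 0], [0, 0, 0], [0, 0, 0]], "delta_rot": [[0, 0, 1], [0, 0, 0], [0, 0, 0]], "hand": [40, 40, 40]}}

```text
t: 11.5
eef_pos: [0.6687, -0.0121, 0.2904]
tool_rot: [0.679, 3.067, 0.0]
ft_force: [0.2, 0.3, -0.3]
opening: 0.47
gripper_force: 0.0
```

```bash
python3 -c "
from h import *
go([.668,-.0118,.213],155)
"
```

```text
t 11.50 pos [ 0.6687 -0.0121  0.2904] F [ 0.2  0.3 -0.3] q7 1.12 open 0.47 grip 0.0
heading 155.04 toolz [ 2.e-04  0.e+00 -1.e+00]
shift [ 0.02 -0.    1.94]
turn [0.   0.   0.01]
```

Request:
{"name": "step_arm", "arguments": {"delta_pos": [[0.02, 0, 0.4], [0, 0, 0.6], [0, 0, 0.5], [0, 0, 0.3], [0, 0, 0.12], [0, 0, 0]], "delta_rot": [[0, 0, 0], [0, 0, 0], [0, 0, 0], [0, 0, 0], [0, 0, 0], [0, 0, 0]], "hand": [40, 40, 40, 40, 40, 40]}}

```text
t: 12.1
eef_pos: [0.6685, -0.012, 0.2131]
tool_rot: [-0.682, -3.066, 0.0]
ft_force: [-0.2, 0.3, -0.1]
opening: 0.466
gripper_force: 0.0
```

Request:
{"name": "step_arm", "arguments": {"delta_pos": [[0, 0, 0], [0, 0, 0], [0, 0, 0], [0, 0, 0], [0, 0, 0], [0, 0, 0]], "delta_rot": [[0, 0, 0], [0, 0, 0], [0, 0, 0], [0, 0, 0], [0, 0, 0], [0, 0, 0]], "hand": [30, 20, 10, 5, 5, 5], "newtons": 50}}

```text
t: 12.7
eef_pos: [0.6689, -0.0124, 0.2144]
tool_rot: [0.682, 3.065, -0.0]
ft_force: [-2.3, -1.9, 7.1]
opening: 0.158
gripper_force: 49.2
```

```bash
cat >> h.py <<'E'
def dial(view="top"):
    s=r.sense();d=r.get_image(view);p=np.array([.6661,.0938])
    f=d['frame'].astype(int);A,G,B=f[...,0],f[...,1],f[...,2]
    o={}
    for n,m,rr in (("red",(A>G+50)&(A>B+50),(.02,.063)),("green",(G>A+30)&(G>B+15),(.05,.085))):
        v,u=np.nonzero(m);q=np.array([px2w(d,(i,j),.196,s)[:2] for i,j in zip(u,v)])-p;rad=np.hypot(*q.T)
        k=(rad>rr[0])&(rad<rr[1]);c=q[k].mean(0);th=np.degrees(np.arctan2(*c[::-1]));o[n]=th
        print(view,n,k.sum(),"th %.2f"%th,"rad %.3f"%np.hypot(*c))
    g=o["red"]-o["green"];print("gap deg %.2f rad %.3f"%(g,np.radians(g)));return d
E
python3 -c "
from h import *
go([.668,-.0118,.213],155);print(r.sense()['wrist_torque'])
d=dial();d=dial('wrist')
"
```

```text
t 12.70 pos [ 0.6689 -0.0124  0.2144] F [-2.3 -1.9  7.1] q7 1.13 open 0.158 grip 49.2
heading 154.90 toolz [ 1.2e-03 -4.0e-04 -1.0e+00]
shift [0.03 0.   0.03]
turn [ 0.    0.02 -0.02]
[-0.32223496  0.41685124  0.09365823]
top red 16 th 128.99 rad 0.039
top green 13 th 69.53 rad 0.066
gap deg 59.47 rad 1.038
wrist red 1229 th 126.60 rad 0.041
wrist green 0 th nan rad nan
gap deg nan rad nanh.py:28: RuntimeWarning: Mean of empty slice.
  k=(rad>rr[0])&(rad<rr[1]);c=q[k].mean(0);th=np.degrees(np.arctan2(*c[::-1]));o[n]=th
  ret = um.true_divide(
```

Gripped (13.5 mm). The minimum travel is about 2.4 rad, so a first 96° is safe.

Request:
{"name": "step_arm", "arguments": {"delta_pos": [[0, 0, -0.03], [0, 0, 0], [0, 0, 0], [0, 0, 0], [0, 0, 0], [0, 0, 0], [0, 0, 0], [0, 0, 0]], "delta_rot": [[0, 0, 0.5], [0, 0, 1], [0, 0, 1], [0, 0, 1], [0, 0, 1], [0, 0, 1], [0, 0, 1], [0, 0, 1]], "hand": [5, 5, 5, 5, 5, 5, 5, 5]}}

```text
t: 13.6
eef_pos: [0.6693, -0.0119, 0.2145]
tool_rot: [1.458, 2.781, 0.001]
ft_force: [2.7, -1.1, -3.8]
opening: 0.158
gripper_force: 49.4
```

```bash
python3 -W ignore -c "
from h import *
go([.668,-.0118,.213],155);print(r.sense()['wrist_torque'])
d=dial();d=dial('wrist')
"
```

```text
t 13.60 pos [ 0.6693 -0.0119  0.2145] F [ 2.7 -1.1 -3.8] q7 0.70 open 0.158 grip 49.4
heading 124.68 toolz [ 1.4e-03 -3.0e-04 -1.0e+00]
shift [ 0.02 -0.02  0.04]
turn [ 0.01  0.02 -7.58]
[-0.28433357 -0.59694841  0.13746035]
top red 17 th 129.19 rad 0.039
top green 13 th 69.53 rad 0.066
gap deg 59.66 rad 1.041
wrist red 154 th 141.03 rad 0.010
wrist green 0 th nan rad nan
gap deg nan rad nan
```

Request:
{"name": "step_arm", "arguments": {"delta_pos": [[0, 0, 0], [0, 0, 0], [0, 0, 0], [0, 0, 0], [0, 0, 0], [0, 0, 0], [0, 0, 0], [0, 0, 0]], "delta_rot": [[0, 0, 1], [0, 0, 1], [0, 0, 1], [0, 0, 1], [0, 0, 1], [0, 0, 1], [0, 0, 1], [0, 0, 1]], "hand": [5, 5, 5, 5, 5, 5, 5, 5]}}

```text
t: 14.5
eef_pos: [0.6699, -0.0117, 0.2145]
tool_rot: [2.164, 2.275, 0.002]
ft_force: [6.3, -1.1, -5.6]
opening: 0.154
gripper_force: 49.1
```

Request:
{"name": "step_arm", "arguments": {"delta_pos": [[0, 0, 0], [0, 0, 0], [0, 0, 0], [0, 0, 0], [0, 0, 0], [0, 0, 0], [0, 0, 0], [0, 0, 0]], "delta_rot": [[0, 0, 1], [0, 0, 1], [0, 0, 1], [0, 0, 1], [0, 0, 1], [0, 0, 1], [0, 0, 1], [0, 0, 1]], "hand": [5, 5, 5, 5, 5, 5, 5, 5]}}

```text
t: 15.3
eef_pos: [0.6705, -0.0119, 0.2145]
tool_rot: [2.706, 1.59, 0.004]
ft_force: [8.4, -1.5, -7.7]
opening: 0.157
gripper_force: 48.9
```

```bash
python3 -W ignore -c "
from h import *
go([.668,-.0118,.213],155);print(r.sense()['wrist_torque'])
d=dial()
"
```

```text
t 15.30 pos [ 0.6705 -0.0119  0.2145] F [ 8.4 -1.5 -7.7] q7 -0.18 open 0.157 grip 48.9
heading 60.87 toolz [ 3.8e-03 -9.0e-04 -1.0e+00]
shift [-0.03 -0.06  0.04]
turn [  0.05   0.03 -23.53]
[-0.4244129  -1.75979273  0.19786976]
top red 1 th 123.18 rad 0.057
top green 13 th 69.53 rad 0.066
gap deg 53.65 rad 0.936
```

```bash
python3 -W ignore -c "
from h import *
a=r.get_image('top')['frame'][125:200,275:355,::-1];b=r.get_image('side')['frame'][135:185,285:365,::-1]
k=lambda x:cv2.resize(x,None,fx=4.6,fy=4.6,interpolation=cv2.INTER_CUBIC)
w=r.get_image('wrist')['frame'][...,::-1]
a,b=k(a),k(b);w=cv2.resize(w,(400,250))
c=np.zeros((600,800,3),np.uint8);c[:a.shape[0],:a.shape[1]]=a;c[:b.shape[0],400:400+b.shape[1]]=b;c[350:600,:400]=w;cv2.imwrite('pics/m1.png',c)
"
```

```text
(no output)
```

View pics/m1.png

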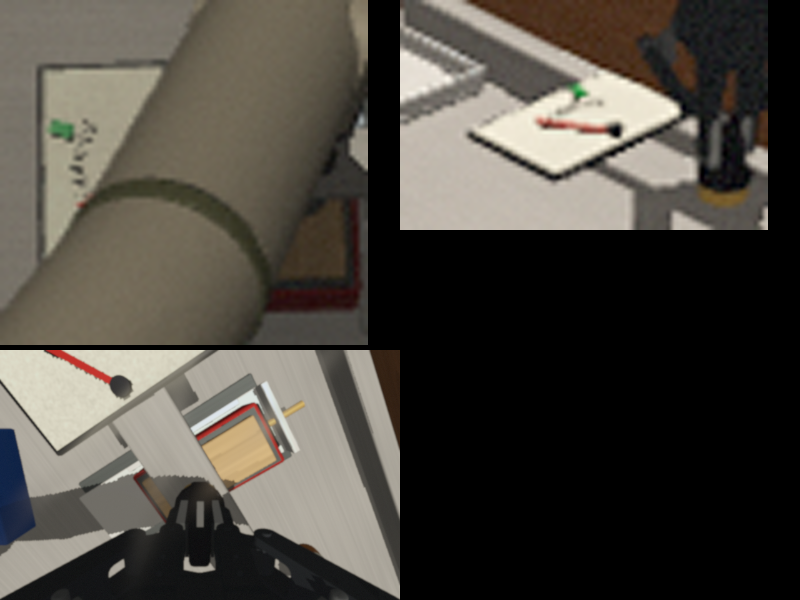

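The top view is blocked by the forearm, but the side camera sees the dial clearly (pivot, red needle and green marker in the upper right panel). I'll measure there, calibrating against the first side picture.

```bash
cat >> h.py <<'E'
def side(f=None):
    """needle / marker angle from the side camera (deg), colour-weighted direction fit"""
    d=r.get_image("side");f=(d["frame"] if f is None else f).astype(float);p=np.array([.6661,.0938])
    u,v=np.meshgrid(np.arange(290,350),np.arange(140,180));M,o=cam(d)
    q=np.stack([u,v,np.ones_like(u)],-1)@np.linalg.inv(d["intrinsics"]).T@M.T
    w=(o+q*((.196-o[2])/q[...,2:]))[...,:2]-p;rad=np.hypot(w[...,0],w[...,1]);th=np.arctan2(w[...,1],w[...,0])
    A,G,B=f[140:180,290:350].transpose(2,0,1);out=[]
    for wt,lo,hi in((A-np.maximum(G,B),.02,.058),(G-np.maximum(A,B),.055,.085)):
        wt=np.where((wt>30)&(rad>lo)&(rad<hi)&(th>.5)&(th<2.8),wt,0);c=(wt[...,None]*w).sum((0,1))/wt.sum()
        out.append(np.degrees(np.arctan2(c[1],c[0])));out.append(np.hypot(*c));out.append((wt>0).sum())
    print("side red %.2f r %.3f n %d | green %.2f r %.3f n %d | gap %.2f"%(*out,out[0]-out[3]))
E
python3 -W ignore -c "
from h import *
side(cv2.imread('pics/side0.png')[...,::-1]);side()
"
```

```text
side red 123.19 r 0.040 n 20 | green 67.70 r 0.071 n 8 | gap 55.49
side red 119.92 r 0.039 n 18 | green 67.72 r 0.071 n 8 | gap 52.21
```

Request:
{"name": "step_arm", "arguments": {"delta_pos": [[0.02, 0.03, 0], [0, 0, 0], [0, 0, 0], [0, 0, 0], [0, 0, 0]], "delta_rot": [[0, 0, 1], [0, 0, 1], [0, 0, 1], [0, 0, 1], [0, 0, 0]], "hand": [5, 5, 5, 5, 5]}}

```text
t: 16.1
eef_pos: [0.6709, -0.0121, 0.2145]
tool_rot: [2.902, 1.199, 0.002]
ft_force: [5.7, -2.2, -3.2]
opening: 0.153
gripper_force: 50.3
```

```bash
python3 -W ignore -c "
from h import *
go([.668,-.0118,.213],155);print(r.sense()['wrist_torque'])
side()
"
```

```text
t 16.10 pos [ 0.6709 -0.0121  0.2145] F [ 5.7 -2.2 -3.2] q7 -0.40 open 0.153 grip 50.3
heading 44.89 toolz [ 0.0016 -0.0011 -1.    ]
shift [-0.05 -0.06  0.04]
turn [ 2.000e-02  2.000e-02 -2.753e+01]
[-0.63812857 -1.00540241 -0.13439631]
side red 110.91 r 0.037 n 20 | green 67.67 r 0.071 n 8 | gap 43.24
```

Request:
{"name": "step_arm", "arguments": {"delta_pos": [[0, 0, 0], [0, 0, 0], [0, 0, 0], [0, 0, 0], [0, 0, 0], [0, 0, 0], [0, 0, 0], [0, 0, 0]], "delta_rot": [[0, 0, 1], [0, 0, 1], [0, 0, 1], [0, 0, 1], [0, 0, 1], [0, 0, 1], [0, 0, 1], [0, 0, 1]], "hand": [5, 5, 5, 5, 5, 5, 5, 5]}}

```text
t: 16.95
eef_pos: [0.6712, -0.0127, 0.2145]
tool_rot: [3.12, 0.353, 0.003]
ft_force: [6.3, -5.3, -6.6]
opening: 0.158
gripper_force: 49.4
```

Request:
{"name": "step_arm", "arguments": {"delta_pos": [[0, 0, 0], [0, 0, 0], [0, 0, 0], [0, 0, 0], [0, 0, 0], [0, 0, 0], [0, 0, 0]], "delta_rot": [[0, 0, 1], [0, 0, 1], [0, 0, 1], [0, 0, 1], [0, 0, 1], [0, 0, 1], [0, 0, 0]], "hand": [5, 5, 5, 5, 5, 5, 5]}}

```text
t: 17.65
eef_pos: [0.6712, -0.0133, 0.2145]
tool_rot: [3.124, -0.304, 0.004]
ft_force: [7.1, -5.1, -5.7]
opening: 0.155
gripper_force: 50.0
```

```bash
python3 -W ignore -c "
from h import *
go([.668,-.0118,.213],155);print(r.sense()['wrist_torque'])
side();dial()
"
```

```text
t 17.65 pos [ 0.6712 -0.0133  0.2145] F [ 7.1 -5.1 -5.7] q7 -1.17 open 0.155 grip 50.0
heading -11.12 toolz [ 0.0024 -0.0029 -1.    ]
shift [-0.09 -0.02  0.04]
turn [ 7.000e-02  4.000e-02 -4.153e+01]
[-1.33589345 -1.31570765 -0.08427242]
side red 83.49 r 0.038 n 17 | green 67.66 r 0.071 n 8 | gap 15.83
top red 0 th nan rad nan
top green 0 th nan rad nan
gap deg nan rad nan
```

Request:
{"name": "step_arm", "arguments": {"delta_pos": [[0, 0, 0], [0, 0, 0], [0, 0, 0], [0, 0, 0], [0, 0, 0], [0, 0, 0], [0, 0, 0]], "delta_rot": [[0, 0, 1], [0, 0, 1], [0, 0, 1], [0, 0, 1], [0, 0, 0.8], [0, 0, 0], [0, 0, 0]], "hand": [5, 5, 5, 5, 5, 5, 5]}}

```text
t: 18.45
eef_pos: [0.671, -0.0136, 0.2145]
tool_rot: [3.031, -0.818, 0.005]
ft_force: [6.0, -7.0, -6.1]
opening: 0.154
gripper_force: 50.3
```

```bash
python3 -W ignore -c "
from h import *
go([.668,-.0118,.213],155)
side();d=r.get_image('side');a=d['frame'][135:180,285:345,::-1];a=cv2.resize(a,None,fx=6.5,fy=6.5,interpolation=cv2.INTER_CUBIC)
w=r.get_image('wrist')['frame'][...,::-1];w=cv2.resize(w,(400,250))
c=np.zeros((300,800,3),np.uint8);c[:a.shape[0],:a.shape[1]]=a;c[:250,400:]=w;cv2.imwrite('pics/m2.png',c)
"
```

```text
t 18.45 pos [ 0.671  -0.0136  0.2145] F [ 6.  -7.  -6.1] q7 -1.43 open 0.154 grip 50.3
heading -30.22 toolz [ 0.0022 -0.003  -1.    ]
shift [-0.09 -0.    0.04]
turn [-7.000e-02 -4.000e-02  4.369e+01]
side red 73.92 r 0.041 n 12 | green 67.73 r 0.071 n 8 | gap 6.19
```

View pics/m2.png

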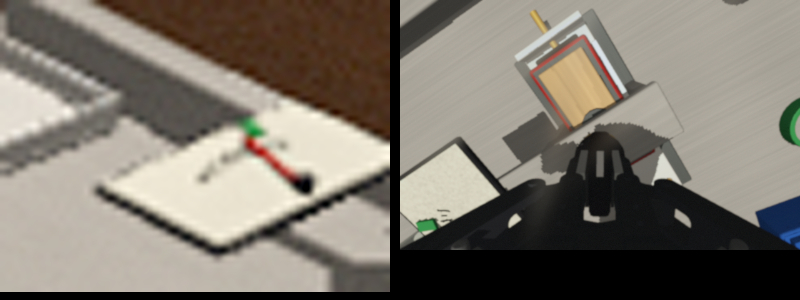

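Request:
{"name": "step_arm", "arguments": {"delta_pos": [[0, 0, 0], [0, 0, 0], [0, 0, 0], [0, 0, 0], [0, 0, -0.5], [0, 0, -0.8], [0, 0, -0.6], [0, 0, 0]], "delta_rot": [[0, 0, 0], [0, 0, 0], [0, 0, 0], [0, 0, 0], [0, 0, 0], [0, 0, 0], [0, 0, 0], [0, 0, 0]], "hand": [20, 30, 40, 40, 40, 40, 40, 40]}}

```text
t: 19.4
eef_pos: [0.6712, -0.0125, 0.2939]
tool_rot: [-3.032, 0.82, -0.007]
ft_force: [0.1, -0.6, 0.6]
opening: 0.464
gripper_force: 0.0
```

Request:
{"name": "step_arm", "arguments": {"delta_pos": [[-0.4, -0.5, 0], [-0.5, -0.7, 0], [-0.6, -0.8, 0], [-0.5, -0.6, 0], [-0.3, -0.36, 0], [0, 0, 0], [0, 0, 0]], "delta_rot": [[0, 0, 0], [0, 0, 0], [0, 0, 0], [0, 0, 0], [0, 0, 0], [0, 0, 0], [0, 0, 0]], "hand": [40, 40, 40, 40, 40, 40, 40]}}

```text
t: 20.1
eef_pos: [0.6502, 0.136, 0.2904]
tool_rot: [3.032, -0.821, 0.0]
ft_force: [0.0, 0.2, -1.0]
opening: 0.473
gripper_force: 0.0
```

```bash
python3 -W ignore -c "
from h import *
go([.668,-.0118,.29]);side()
s=r.sense();d=r.get_image('wrist');cv2.imwrite('pics/w3.png',d['frame'][...,::-1]);print(w2px(d,[.6661,.0938,.196],s),w2px(d,[.668,-.0118,.244],s))
"
```

```text
t 20.10 pos [0.6502 0.136  0.2904] F [ 0.   0.2 -1. ] q7 -1.70 open 0.473 grip 0.0
heading -30.30 toolz [ 0.e+00 -9.e-04 -1.e+00]
shift [2.25 2.97 0.01]
side red 73.55 r 0.041 n 12 | green 67.71 r 0.071 n 8 | gap 5.84
[359.9812171  155.55805374] [546.97126304  62.32513552]
```

View pics/w3.png

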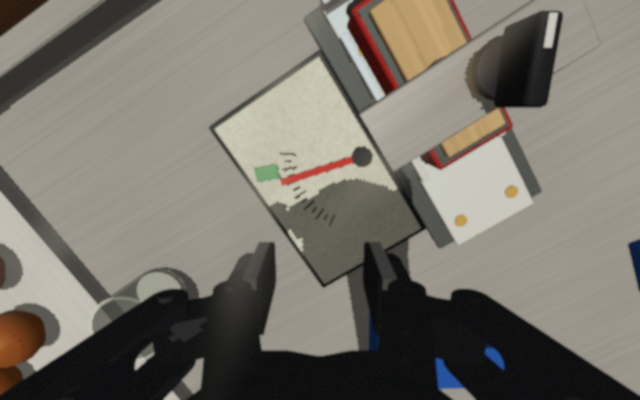

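The clear wrist view shows the pivot at (362,156), the needle tip at (283,182) and the green marker at about (267,174). The needle is still short of the mark. I'll fit both directions by colour.

```bash
cat >> h.py <<'E'
def wr(box):
    s=r.sense();d=r.get_image("wrist");f=d["frame"].astype(int);A,G,B=f[...,0],f[...,1],f[...,2]
    u0,u1,v0,v1=box;roi=np.zeros(A.shape,bool);roi[v0:v1,u0:u1]=1
    W=lambda m:np.array([px2w(d,(i,j),.196,s)[:2] for j,i in zip(*np.nonzero(m&roi))])
    n=W((A>G+50)&(A>B+50));g=W((G>A+25)&(G>B+15));k=W((f.max(2)<70))
    c=n.mean(0);ax=np.linalg.svd(n-c)[2][0];ax*=np.sign(ax@(g.mean(0)-c))
    s1=(n-c)@ax;tip=c+ax*s1.max();piv=tip-.060*ax
    an=np.degrees(np.arctan2(ax[1],ax[0]));v=g.mean(0)-piv;ag=np.degrees(np.arctan2(v[1],v[0]))
    ga=np.linalg.svd(g-g.mean(0))[2][0];print("needle %.2f len %.4f n %d"%(an,np.ptp(s1),len(n)),"tip",tip.round(4),"piv",piv.round(4),"green %.2f r %.3f"%(ag,np.hypot(*v)),"gap %.2f"%(an-ag),"marker axis",round(float(np.degrees(np.arctan2(*(ga*np.sign(ga@v))[::-1]))),1))
    return d
E
python3 -c "
from h import *
wr((215,400,100,240))
"
```

```text
needle 77.69 len 0.0536 n 517 tip [0.6781 0.1519] piv [0.6653 0.0933] green 69.64 r 0.068 gap 8.05 marker axis 69.9
```

True gap is about 8.0°, which needs about 16° more on the knob. I'm gripping it again.

Request:
{"name": "step_arm", "arguments": {"delta_pos": [[0.3, 0.4, 0], [0.5, 0.7, 0], [0.6, 0.8, 0], [0.5, 0.67, 0], [0.35, 0.4, 0], [0, 0, 0], [0, 0, 0]], "delta_rot": [[0, 0, 0], [0, 0, 0], [0, 0, 0], [0, 0, 0], [0, 0, 0], [0, 0, 0], [0, 0, 0]], "hand": [40, 40, 40, 40, 40, 40, 40]}}

```text
t: 20.95
eef_pos: [0.6679, -0.0132, 0.2907]
tool_rot: [-3.031, 0.825, -0.0]
ft_force: [0.4, -0.6, -0.3]
opening: 0.468
gripper_force: 0.0
```

Request:
{"name": "step_arm", "arguments": {"delta_pos": [[0, 0, 0.4], [0, 0, 0.6], [0, 0, 0.5], [0, 0, 0.3], [0, 0, 0.1], [0, 0, 0]], "delta_rot": [[0, 0, 0], [0, 0, 0], [0, 0, 0], [0, 0, 0], [0, 0, 0], [0, 0, 0]], "hand": [40, 40, 40, 40, 40, 40]}}

```text
t: 21.55
eef_pos: [0.668, -0.0107, 0.214]
tool_rot: [3.032, -0.82, -0.001]
ft_force: [0.9, -0.4, -0.3]
opening: 0.469
gripper_force: 0.0
```

Request:
{"name": "step_arm", "arguments": {"delta_pos": [[0, 0, 0], [0, 0, 0], [0, 0, 0], [0, 0, 0], [0, 0, 0], [0, 0, 0]], "delta_rot": [[0, 0, 0], [0, 0, 0], [0, 0, 0], [0, 0, 0], [0, 0, 0], [0, 0, 0]], "hand": [30, 20, 10, 5, 5, 5]}}

```text
t: 22.15
eef_pos: [0.6682, -0.0118, 0.2155]
tool_rot: [-3.032, 0.822, -0.002]
ft_force: [-2.9, -1.8, 6.2]
opening: 0.16
gripper_force: 49.7
```

```bash
python3 -c "
from h import *
go([.668,-.0118,.214]);side()
"
```

```text
t 22.15 pos [ 0.6682 -0.0118  0.2155] F [-2.9 -1.8  6.2] q7 -1.43 open 0.16 grip 49.7
heading -30.32 toolz [ 1.e-03 -2.e-04 -1.e+00]
shift [-0.    0.    0.04]
side red 73.93 r 0.040 n 12 | green 67.71 r 0.071 n 8 | gap 6.22
```

Request:
{"name": "step_arm", "arguments": {"delta_pos": [[0, 0, -0.03], [0, 0, 0], [0, 0, 0], [0, 0, 0], [0, 0, 0], [0, 0, 0], [0, 0, 0]], "delta_rot": [[0, 0, 0], [0, 0, 1], [0, 0, 1], [0, 0, 1], [0, 0, 0.5], [0, 0, 0], [0, 0, 0]], "hand": [5, 5, 5, 5, 5, 5, 5]}}

```text
t: 22.9
eef_pos: [0.6684, -0.0114, 0.2156]
tool_rot: [2.91, -1.182, 0.001]
ft_force: [3.6, -3.1, -5.0]
opening: 0.152
gripper_force: 50.7
```

```bash
python3 -c "
from h import *
go([.668,-.0118,.214]);side()
"
```

```text
t 22.90 pos [ 0.6684 -0.0114  0.2156] F [ 3.6 -3.1 -5. ] q7 -1.63 open 0.152 grip 50.7
heading -44.23 toolz [ 7.e-04 -7.e-04 -1.e+00]
shift [-0.    0.02  0.04]
side red 67.78 r 0.041 n 10 | green 67.87 r 0.073 n 5 | gap -0.09
```

Request:
{"name": "step_arm", "arguments": {"delta_pos": [[0, 0, 0], [0, 0, 0], [0, 0, 0]], "delta_rot": [[0, 0, 0.5], [0, 0, 0], [0, 0, 0]], "hand": [5, 5, 5]}}

```text
t: 23.25
eef_pos: [0.6685, -0.0113, 0.2156]
tool_rot: [2.889, -1.234, 0.001]
ft_force: [3.4, -4.3, -6.0]
opening: 0.152
gripper_force: 50.5
```

Request:
{"name": "step_arm", "arguments": {"delta_pos": [[0, 0, 0], [0, 0, 0], [0, 0, 0], [0, 0, 0], [0, 0, -0.5], [0, 0, -0.8], [0, 0, -0.6], [0, 0, 0]], "delta_rot": [[0, 0, 0], [0, 0, 0], [0, 0, 0], [0, 0, 0], [0, 0, 0], [0, 0, 0], [0, 0, 0], [0, 0, 0]], "hand": [20, 30, 40, 40, 40, 40, 40, 40]}}

```text
t: 24.05
eef_pos: [0.6693, -0.0119, 0.2952]
tool_rot: [-2.887, 1.234, -0.007]
ft_force: [0.7, 0.0, -0.5]
opening: 0.474
gripper_force: 0.0
```

Request:
{"name": "step_arm", "arguments": {"delta_pos": [[-0.45, -0.3, 0], [-0.7, -0.5, 0], [-0.8, -0.6, 0], [-0.6, -0.5, 0], [-0.3, -0.3, 0], [0, 0, 0], [0, 0, 0]], "delta_rot": [[0, 0, -1], [0, 0, -1], [0, 0, -1], [0, 0, -1], [0, 0, 0], [0, 0, 0], [0, 0, 0]], "hand": [40, 40, 40, 40, 40, 40, 40]}}

```text
t: 24.75
eef_pos: [0.634, 0.1281, 0.2917]
tool_rot: [3.031, -0.823, 0.001]
ft_force: [0.2, 0.4, 0.5]
opening: 0.468
gripper_force: 0.0
```

```bash
python3 -c "
from h import *
go([.6502,.136,.29]);side()
s=r.sense();d=r.get_image('wrist');p=w2px(d,[.672,.125,.196],s);print(p)
u,v=p.astype(int);d=wr((u-105,u+85,v-70,v+70));cv2.imwrite('pics/w4.png',d['frame'][...,::-1])
"
```

```text
t 24.75 pos [0.634  0.1281 0.2917] F [0.2 0.4 0.5] q7 -1.69 open 0.468 grip 0.0
heading -30.40 toolz [ 2.e-04 -8.e-04 -1.e+00]
shift [ 0.25 -0.38  0.04]
side red 67.06 r 0.042 n 12 | green 67.93 r 0.074 n 6 | gap -0.87
[296.23789186 156.42596683]
needle 69.96 len 0.0534 n 498 tip [0.686  0.1495] piv [0.6654 0.0931] green 69.61 r 0.069 gap 0.35 marker axis 70.6
```

View pics/w4.png

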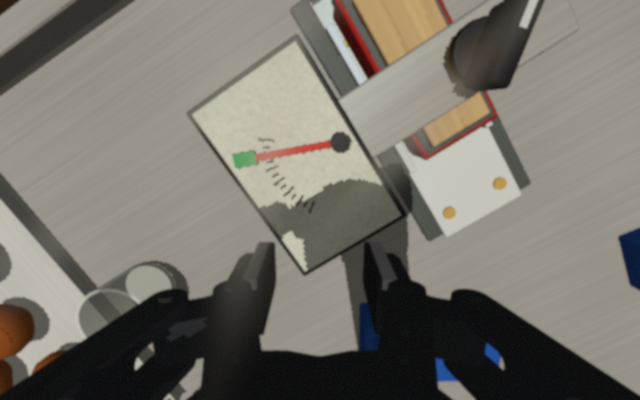

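The needle tip (256,157) lies right at the marker's inner end, with a gap of about 0.35°. The robot is clear of everything, so I'm handing in.

```bash
python3 -c "
from rig import r
print(r.hand_in())"
```

```text
the job is handed in; nothing more can be done
None
```

I pushed the mould fully home and seated it on the buffer at about 16 N. I then turned the knob until the needle sat on the green marker (within about 0.4°, not past it), let go, and handed the job in at about 25 s.

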